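# Make up a cooling kit and a power kit on the PC repair bench

### The arm

A 7-joint arm with a two-finger parallel gripper is mounted at the origin on the work surface. World frame = base frame: x ahead of the robot, y to its left, z up, the work surface at z = 0. Lengths are in m, angles in rad, forces in N, time in s.
With the tool pointing down it reaches from about 0.4 to 0.85 m from the base axis. Payload 4.5 kg.
Tool frame: the origin (TCP) lies at the very end of the fingers, on their centre line; the grasp point (between the pads) lies 19 mm behind it (r.grip_point_offset is the distance from the TCP to the grasp point, in m); y points along the fingers, x is the direction in which the jaws open and shut, and the axes are right-handed (so a half turn about y gives the same grasp; the last joint's range is limited). The gripper opens to 88 mm and grips with 3 to 60 N. Pads are 18 mm wide; open, the fingers measure 123 mm over their backs; the gripper's body (75 mm by 187 mm) begins 45 mm behind the grasp point.
Start: joints at [1.29, 0.689, -0.195, 1.565, 0.157, 0.902, -0.215], TCP at [0.194, -0.594, 0.239] pointing down, gripper open.
Joint ranges: [-3.01, 3.01], [-0.46, 2.08], [-1.47, 1.51], [0.13, 2.56], [-1, 4.14], [0.04, 2.09], [-2.66, 2.66]. Speed limits (rad/s): [2.57, 2.57, 3.14, 3.14, 3.14, 3.14, 3.14].

### API

Orientations are given as a unit quaternion [x, y, z, w].
In Python, from plant import get_state, snapshot, camera_params, job, r gives the robot as it stands.
- The arm moves only by the tool carry_out, never from a script. Its arguments are lists of equal length, an entry for each row: "offset": the shift along the world's x, y, z in m, a list of three; "twist": the turn about the world's z in degrees. In form: {"offset": [[tx, ty, tz], ...], "twist": [twist, ...]}. A call has 1 to 8 rows; each row shifts and turns the commanded pose from where the row before left it; what a row does not reach is not made up. A row lasts 1/8 s, in which the tool goes at most 62.5 mm and 10.7 degrees, less where a joint would pass 70% of its speed; a pose out of reach is approached as far as the arm can. A call with a gripper value outside its range is refused whole. "grip" is the finger opening in m, from 0 to 0.0881, set as the call begins (left out, the last holds). The fingers move at their own pace and stop on an object; "newtons" is the grip in N (left out, the last holds). Time passes only in rows, so rows that do not move let the fingers close. It gives the time, the measured TCP pose, the force and the opening at its end, in the units of the state.
- get_state(): the state, without advancing time (a new reading comes with each control period).
- snapshot(name): name is "side" or "top" or "wrist"; returns the picture (420x560x3 uint8, red, green, blue); there is no depth.
- camera_params(name): a dict with "camera_matrix" (3x3 intrinsics, pixels), "eye" and "orientation" of the camera in the world. Camera axes: x right, y up, looking along -z (the intrinsics and any distortion apply to the point x, -y, -z); pixel columns grow to the right and rows downward; lengths in m; the calibration is good to about 2 mm. A picture is of the moment at which its call begins: read the wrist's pose just before it. camera_params takes no time and is no camera call; for the wrist camera it gives the pose at the moment of the call.
- job.finish_job(): hands the job in, once; it reports no verdict.
The state is a dict: "clock": time; "q": joint angles; "qd": joint speeds; "joint_torque": joint torques, N m; "tool_pos": TCP position; "eef_rot": TCP orientation; "contact_force": force on the tool from outside, world axes, zero at the start; "moment": the same for the moment, N m; "opening": opening from 0.0 (shut) to 1.0 (fully open).
Only numpy, scipy, OpenCV 4.12 (cv2) and the standard library are available. Lean on these libraries where they do the work, as an engineer would, in place of code of your own. Each camera call takes 0.05 s, during which the arm holds its last target. There are 200 camera calls.

### The job

Make up two repair kits in the divided trays: the heat sink and the smaller of the two fans go into the shorter tray with the square compartments, and the charger and the tall parts box go into the longer tray, each lying flat on the floor of a compartment of its own, the same way up as it is now (either compartment of the tray will do). Then stack the flat parts box on the tall one so that its hollow base locks down over the lugs of the tall box's lid. Set things down rather than dropping them, and leave the large fan, the hard drive and the computer mouse where they are.

Things in the scene. Friction and masses are not known exactly. Their poses are not given: they have to be found in the camera images.
- cooling_tray: The shorter tray, fixed: shallow blue plastic, 180 long (its y) x 92 wide (x) x 11 high. Origin: centre of its underside. Floor top 3 above the origin; walls and the divider 4 thick, standing 8 above the floor. Two square compartments, 84 x 84 inside, centred at y = +44 and -44. For the heat sink and small fan, in either order. All in mm.
- power_tray: The longer tray, fixed: same blue plastic, 244 long (its y) x 92 wide (x) x 11 high. Origin: centre of its underside. Floor top 3 above the origin; walls and the divider 4 thick, standing 8 above the floor. Two oblong compartments, 84 (x) x 116 (y) inside, centred at y = +60 and -60. For the charger and tall box, in either order, their long sides along the tray. All in mm.
- small_fan: The smaller fan, black plastic square frame, 60 x 60 x 25 high, lying flat. Origin at the centre of its underside, z up; x and y along its sides. Acts as a solid block. About 70 g. All in mm.
- heatsink: Bare aluminium heat sink with upright fins, 60 x 60 x 38 high, fins up. Origin at the centre of its underside; x across the fins, y along them. Acts as a solid block. About 200 g. All in mm.
- charger: Laptop charger brick without leads: black plastic with a plain white label on top, 46 (x) x 92 (y) x 30 high, lying flat. Origin at the centre of its underside. About 220 g. All in mm.
- tall_box: Tall closed parts box: dark grey, paler grey lid (fixed on), 60 (x) x 84 (y) x 44 high to the flat of the lid. Four round black lugs stand 5 above the lid (axes at x = +-16, y = +-28; 13 diameter, tapering to 9 at the top; 45 x 69 overall). Origin: centre of its underside. About 200 g. The flat box goes on top of it. All in mm.
- flat_box: Flat closed parts box: dark grey, smooth paler grey lid with a white paper label, no lugs; 60 (x) x 84 (y) x 28 high. Its base has one recess 50 (x) x 74 (y), 6 deep, in a 5 wide rim; it fits over all four lugs with 2.5 to spare each side. Origin: centre of its underside, at the rim; locked on, it is 44 above the tall box's origin, long sides parallel, either way round. About 120 g. All in mm.
- big_fan: The larger fan, not wanted: 80 x 80 x 25 high, black, otherwise like the small one, lying between the trays. Origin at the centre of its underside. Leave alone. All in mm.
- hard_drive: Desktop hard drive, 147 (x) x 102 (y) x 26 high, bare metal, lying at the left edge of the work. Origin at the centre of its underside. Leave alone. All in mm.
- mouse: Black computer mouse without a lead, 110 (x) x 60 (y) x 32 high, at the right edge of the work. Origin at the centre of its underside. Leave alone. All in mm.
Things that resemble listed ones, but are neither listed nor needed, are in the scene too. What is shaped like the tall_box but yellow is not meant.

How it is judged:
At the end, for the whole second after the job is handed in: Heat sink and small fan in the shorter tray, charger and tall box in the longer, flat on its floor (within 2.5 mm, tilt under 0.06 rad); flat box on the tall box, centred within 6 mm, parallel within 0.12 rad, rim on the lid within 2.5 mm, lugs in the recess; all released and at rest (x of small_fan in the frame of cooling_tray between -0.042 and 0.042 m and y of small_fan in the frame of cooling_tray between -0.086 and 0.086 m and z of small_fan in the frame of cooling_tray between 0 and 0.0055 m and angle between each of small_fan, heatsink, charger, tall_box, flat_box's own z axis and vertical below 0.06 rad and x of heatsink in the frame of cooling_tray between -0.042 and 0.042 m and y of heatsink in the frame of cooling_tray between -0.086 and 0.086 m and z of heatsink in the frame of cooling_tray between 0 and 0.0055 m and x of charger in the frame of power_tray between -0.042 and 0.042 m and y of charger in the frame of power_tray between -0.118 and 0.118 m and z of charger in the frame of power_tray between 0 and 0.0055 m and x of tall_box in the frame of power_tray between -0.042 and 0.042 m and y of tall_box in the frame of power_tray between -0.118 and 0.118 m and z of tall_box in the frame of power_tray between 0 and 0.0055 m and x of flat_box in the frame of tall_box between -0.006 and 0.006 m and y of flat_box in the frame of tall_box between -0.006 and 0.006 m and z of flat_box in the frame of tall_box between 0.041 and 0.0465 m and angle between the y axis of flat_box and the y axis of tall_box, either way round below 0.12 rad and linear speed of each of small_fan, heatsink, charger, tall_box, flat_box below 0.02 m/s and angular speed of each of small_fan, heatsink, charger, tall_box, flat_box below 0.2 rad/s); the robot touches nothing.
It fails at once if the large fan is moved more than 20 mm (distance of big_fan from where it was at the start of the episode above 0.02 m).
It fails at once if the hard drive is moved more than 20 mm (distance of hard_drive from where it was at the start of the episode above 0.02 m).
It fails at once if the mouse is moved more than 20 mm (distance of mouse from where it was at the start of the episode above 0.02 m).
It fails at once if one of the kit's things is dropped (falls free faster than 0.7 m/s, about 25 mm of fall) ((linear speed of small_fan above 0.7 m/s and contact force between the fingers and small_fan below 0.1 N) or (linear speed of heatsink above 0.7 m/s and contact force between the fingers and heatsink below 0.1 N) or (linear speed of charger above 0.7 m/s and contact force between the fingers and charger below 0.1 N) or (linear speed of tall_box above 0.7 m/s and contact force between the fingers and tall_box below 0.1 N) or (linear speed of flat_box above 0.7 m/s and contact force between the fingers and flat_box below 0.1 N)).
It also fails if it takes over 138 s, if anything falls off the work surface, if the arm or the gripper's body presses on something with over 40 N, if the wrist force passes 120 N, or if a joint passes its speed limit or range.

## Working session

There is one attempt and no reset: what is moved stays moved. The work goes in short steps, Python scripts to look and compute and a tool call to move; the robot and the scene stay as the last step left them, time stands still between calls to the robot, and variables do not carry over. Pictures are saved under pics/ and viewed, about 12 in all and at most 16, crops included, and the job is handed in when it is done.

Besides the shell and the picture viewer there is one more tool, called after "Emit:" by a JSON object that holds its "method" and its "body". carry_out: Moves the arm, as the interface text tells. Its arguments: {"type":"object","properties":{"offset":{"type":"array"},"twist":{"type":"array"},"grip":{"type":"number"},"newtons":{"type":"number"}},"required":["offset","twist"]}

```bash
mkdir -p pics; ls
python3 - <<'E'
from plant import get_state, snapshot, camera_params, job, r
import cv2,numpy as np
print(get_state())
for n in("top","side"):
    cv2.imwrite(f"pics/{n}0.png",snapshot(n)[:,:,::-1]); print(n,camera_params(n))
print(camera_params("wrist"), r.grip_point_offset)
E
```

```text
pics
{'clock': 0.0, 'q': array([ 1.2898126 ,  0.689962  , -0.19451546,  1.56634938,  0.15728228,
        0.90249359, -0.21513304]), 'qd': array([-0.00074487, -0.00072649, -0.00016602, -0.00047931,  0.00036338,
       -0.00123781,  0.00035429]), 'joint_torque': array([-1.67364860e-04, -5.27572238e+01, -1.26748469e+00, -1.53427953e+01,
       -5.27760526e-02,  6.60628342e-03,  1.91449913e-04]), 'tool_pos': array([ 0.19326786, -0.59370009,  0.23792236]), 'eef_rot': array([-0.57185614,  0.41598125, -0.41489088,  0.57254319]), 'contact_force': array([-0.19979752, -0.22201619,  0.53877463]), 'moment': array([0.01754416, 0.01672228, 0.00364304]), 'opening': 0.9984795741270802}
top {'camera_matrix': array([[414.64157275,   0.        , 280.95997468],
       [  0.        , 414.64157275, 206.03399875],
       [  0.        ,   0.        ,   1.        ]]), 'eye': array([0.37104857, 0.09326873, 1.23098828]), 'orientation': array([-0.03578717,  0.03060345,  0.70650392, -0.70614086])}
side {'camera_matrix': array([[408.15382543,   0.        , 288.62432956],
       [  0.        , 408.15382543, 203.18625606],
       [  0.        ,   0.        ,   1.        ]]), 'eye': array([-0.15063026,  1.02774449,  0.96699321]), 'orientation': array([-0.11773083,  0.40574169,  0.86601972, -0.26743781])}
{'camera_matrix': array([[302.13728803,   0.        , 276.81295634],
       [  0.        , 302.13728803, 205.28304317],
       [  0.        ,   0.        ,   1.        ]]), 'eye': array([ 0.26169606, -0.57195906,  0.38452768]), 'orientation': array([-0.11287575,  0.08309242, -0.58146125,  0.80140971])} 0.0187
```

View pics/top0.png

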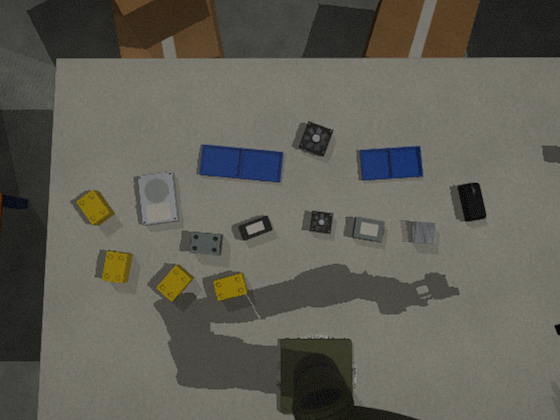

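View pics/side0.png

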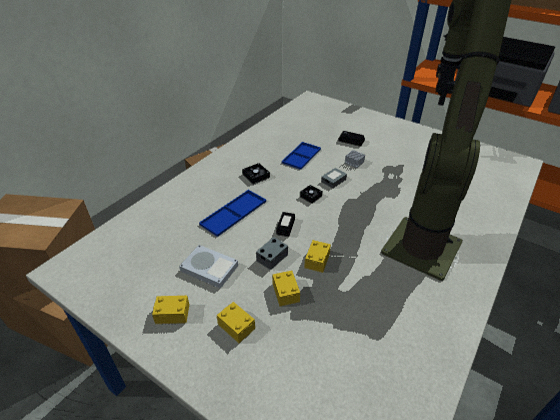

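The top view shows the power tray at (240,163), big fan (316,139), cooling tray (390,163), hard drive (157,198), tall box (206,243), charger (255,227), small fan (321,222), flat box (368,230), heat sink (422,232) and mouse (470,202). The yellow boxes are decoys.

```bash
cat > h.py <<'E'
import cv2, numpy as np
from scipy.spatial.transform import Rotation as R
from plant import get_state, snapshot, camera_params, job, r
def ray(cp,px,z):
    px=np.atleast_2d(np.asarray(px,float)); K=cp["camera_matrix"]
    d=np.c_[(px[:,0]-K[0,2])/K[0,0],-(px[:,1]-K[1,2])/K[1,1],-np.ones(len(px))]
    d=R.from_quat(cp["orientation"]).apply(d); e=cp["eye"]
    return e+d*((z-e[2])/d[:,2])[:,None]
def proj(cp,P):
    K=cp["camera_matrix"]; c=R.from_quat(cp["orientation"]).inv().apply(np.atleast_2d(P)-cp["eye"])
    return np.c_[K[0,2]+K[0,0]*c[:,0]/-c[:,2],K[1,2]-K[1,1]*c[:,1]/-c[:,2]]
def rect(P):
    """min-area rect of world xy points in mm: centre, long, short, angle (deg) of long side from world y"""
    (cx,cy),(w,h),a=cv2.minAreaRect((P[:,:2]*1000).astype(np.float32))
    if h>w: w,h,a=h,w,a+90
    a=(a-90+90)%180-90     # angle of long side relative to world +y, ccw
    return np.round([cx,cy,w,h,a],1)
def tool():
    s=get_state(); M=R.from_quat(s["eef_rot"]).as_matrix()
    return s, np.degrees(np.arctan2(M[1,0],M[0,0]))
def comps(mask,amin):
    cs,_=cv2.findContours(mask.astype(np.uint8),cv2.RETR_EXTERNAL,cv2.CHAIN_APPROX_NONE)
    return [c[:,0,:] for c in cs if cv2.contourArea(c)>amin]
E
python3 - <<'E'
from h import *
im=cv2.imread("pics/top0.png"); cp=camera_params("top"); s,a=tool()
print(R.from_quat(s["eef_rot"]).as_matrix().round(3),a)
hsv=cv2.cvtColor(im,cv2.COLOR_BGR2HSV)
blue=(hsv[...,0]>105)&(hsv[...,0]<130)&(hsv[...,1]>150); blue[:100]=0
for c in comps(blue,300):print("blue",c.mean(0).round(),rect(ray(cp,c,.011)))
for n,(u,v),z in [("tall",(206,243),.044),("chg",(255,227),.03),("sfan",(321,222),.025),("flat",(368,230),.028),("hs",(422,232),.038),("bfan",(316,139),.025),("hdd",(157,198),.026),("mouse",(470,202),.02)]:
    print(n,(ray(cp,(u,v),z)[0]*1000).round())
crop=im[110:310,180:450]; cv2.imwrite("pics/crop0.png",cv2.resize(crop,None,fx=2.9,fy=2.9,interpolation=cv2.INTER_CUBIC))
E
```

```text
[[ 0.31  -0.001  0.951]
 [-0.951  0.001  0.31 ]
 [-0.002 -1.    -0.   ]] -71.9596732349184
blue [391. 163.] [ 615.4 -225.8  178.6   90.1    3.7]
blue [239. 162.] [615.4 222.2 240.4  90.4  -5.6]
tall [377. 316.  44.]
chg [423. 177.  30.]
sfan [438. -14.  25.]
flat [ 414. -150.   28.]
hs [ 408. -302.   38.]
bfan [684.  -2.  25.]
hdd [509. 465.  26.]
mouse [ 497. -451.   20.]
```

View pics/crop0.png

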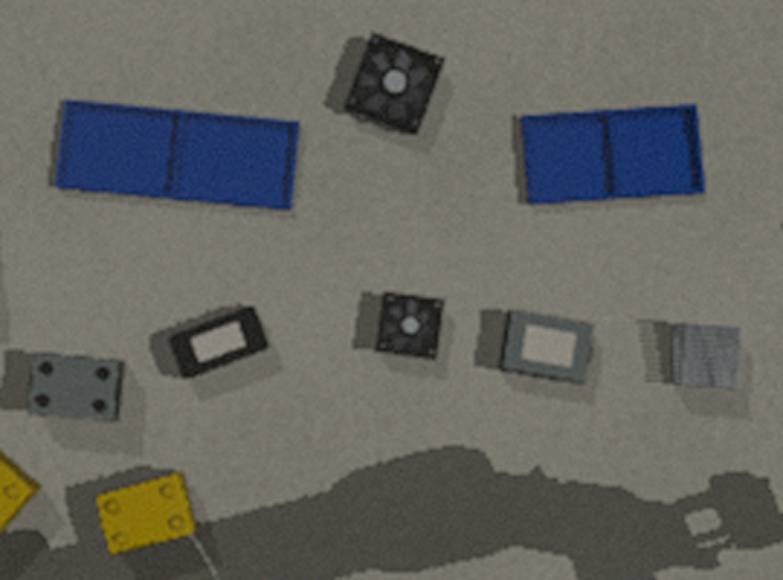

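Emit:
{"method": "carry_out", "body": {"offset": [[0.027,0.0275,-0.002],[0.027,0.0275,-0.002],[0.027,0.0275,-0.002],[0.027,0.0275,-0.002],[0.027,0.0275,-0.002],[0.027,0.0275,-0.002],[0.027,0.0275,-0.002],[0.026,0.0275,-0.002]], "twist": [9,9,9,9,9,9,9,9]}}

```text
clock: 1.1
tool_pos: [0.4091, -0.3733, 0.2224]
eef_rot: [-0.707, -0.002, 0.002, 0.707]
contact_force: [0.6, 0.2, -0.3]
opening: 1.001
```

Emit:
{"method": "carry_out", "body": {"offset": [[0,0,0],[0,0,0]], "twist": [0,0]}}

```text
clock: 1.35
tool_pos: [0.4076, -0.375, 0.2224]
eef_rot: [0.707, -0.001, -0.0, -0.707]
contact_force: [-0.3, 0.2, -0.5]
opening: 1.002
```

```bash
cat >> h.py <<'E'
def look(name,cam="wrist"):
    cp=camera_params(cam); im=snapshot(cam)[:,:,::-1].copy(); cv2.imwrite(f"pics/{name}.png",im)
    np.save(f"pics/{name}.npy",cp,allow_pickle=True); s,a=tool()
    print("t",round(s["clock"],2),"tcp",(s["tool_pos"]*1000).round(1),"yaw",round(a,2),"op",round(s["opening"]*88.1,1),"F",s["contact_force"].round(1))
    return im,cp
E
python3 - <<'E'
from h import *
im,cp=look("w1")
print(get_state()["q"].round(2),cp["eye"].round(3))
print(proj(cp,[[.408,-.302,.038],[.414,-.150,.028]]).round())
E
```

```text
t 1.4 tcp [ 407.3 -375.5  222.4] yaw -0.13 op 87.9 F [ 1.  -0.4 -0.1]
[ 0.97  0.65 -0.52  1.79  0.43  0.81  0.24] [ 0.408 -0.304  0.369]
[[277. 116.]
 [283. -52.]]
```

View pics/w1.png

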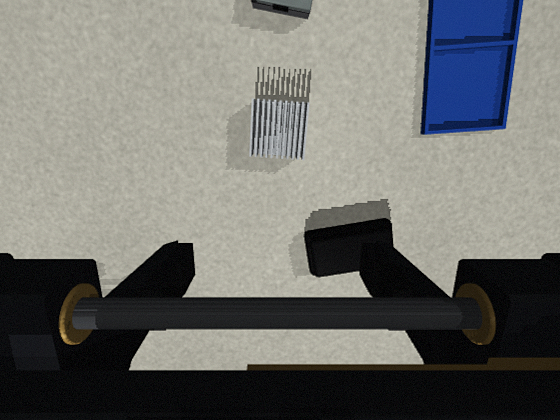

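The heat sink's top spans about (252,99)–(308,102)–(303,159)–(249,157), the spikes above it are fin shadows, and the mouse is at lower right, clear of it.

Run:
```python
from h import *
im=cv2.imread("pics/w1.png"); cp=np.load("pics/w1.npy",allow_pickle=True).item()
print("hand",rect(ray(cp,[(252,99),(308,102),(303,159),(249,157)],.038)))
roi=im[92:170,235:320]; hsv=cv2.cvtColor(roi,cv2.COLOR_BGR2HSV)
m=((hsv[...,0]>95)&(hsv[...,0]<130)&(hsv[...,1]>12)).astype(np.uint8)
m=cv2.morphologyEx(m,cv2.MORPH_CLOSE,np.ones((9,9)));m=cv2.morphologyEx(m,cv2.MORPH_OPEN,np.ones((9,9)))
for c in comps(m,300): print(c.min(0)+[235,92],c.max(0)+[235,92],rect(ray(cp,c+[235,92],.038)))
hsv=cv2.cvtColor(im,cv2.COLOR_BGR2HSV);b=(hsv[...,0]>105)&(hsv[...,0]<130)&(hsv[...,1]>150)
for c in comps(b,1000): print("tray corner",(ray(cp,cv2.boxPoints(cv2.minAreaRect(c)),.011)*1000).round())
```

```text
hand [ 408.9 -316.1   60.7   58.9   -3.7]
[251 100] [307 157] [ 409.8 -315.7   57.9   57.8   86.2]
tray corner [[ 574. -320.   11.]
 [ 564. -182.   11.]
 [ 661. -187.   11.]
 [ 682. -327.   11.]]
```

Emit:
{"method": "carry_out", "body": {"offset": [[0.001,0.03,-0.04],[0.001,0.03,-0.04],[0,0,-0.05],[0,0,-0.05],[0,0,-0.026],[0,0,0],[0,0,0]], "twist": [-1.8,-1.8,0,0,0,0,0]}}

```text
clock: 2.28
tool_pos: [0.4106, -0.3154, 0.0176]
eef_rot: [0.707, -0.022, 0.023, -0.706]
contact_force: [-0.5, 0.3, -0.5]
opening: 0.998
```

Emit:
{"method": "carry_out", "body": {"offset": [[0,0,0],[0,0,0],[0,0,0],[0,0,0],[0,0,0]], "twist": [0,0,0,0,0], "grip": 0.0, "newtons": 25}}

```text
clock: 2.9
tool_pos: [0.4102, -0.3146, 0.0173]
eef_rot: [0.707, -0.022, 0.022, -0.707]
contact_force: [-1.8, 0.5, 5.2]
opening: 0.678
```

Emit:
{"method": "carry_out", "body": {"offset": [[0,0,0.03],[0.01,0,0.03],[0.05,0.011,0],[0.05,0.011,0],[0.05,0.011,0],[0.048,0.012,0],[0,0,0],[0,0,-0.02]], "twist": [0,0,2.5,2.5,2.4,0,0,0]}}

```text
clock: 3.9
tool_pos: [0.6186, -0.2699, 0.0567]
eef_rot: [0.707, 0.024, -0.023, -0.706]
contact_force: [-1.0, -0.3, -0.8]
opening: 0.678
```

Emit:
{"method": "carry_out", "body": {"offset": [[0,0,-0.015],[0,0,-0.01],[0,0,0],[0,0,0]], "twist": [0,0,0,0]}}

```text
clock: 4.4
tool_pos: [0.6188, -0.2694, 0.0321]
eef_rot: [0.707, 0.024, -0.023, -0.707]
contact_force: [0.1, 0.1, -1.0]
opening: 0.682
```

Run:
```python
from h import *
look("w2")
```

```text
t 4.45 tcp [ 619.  -269.4   32.3] yaw 3.83 op 59.4 F [ 0.2 -0.2 -1. ]
```

View pics/w2.png

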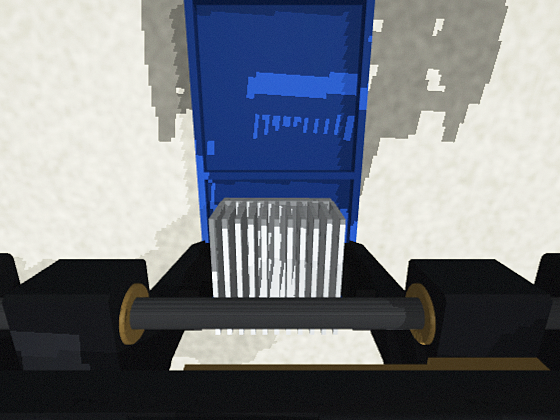

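Emit:
{"method": "carry_out", "body": {"offset": [[0,0,-0.006],[0,0,-0.0035],[0,0,-0.0025],[0,0,0]], "twist": [0,0,0,0]}}

```text
clock: 4.95
tool_pos: [0.6183, -0.2693, 0.0204]
eef_rot: [0.707, 0.023, -0.024, -0.707]
contact_force: [-2.8, -0.1, 4.5]
opening: 0.678
```

Emit:
{"method": "carry_out", "body": {"offset": [[0,0,0],[0,0,0],[0,0,0],[0,0,0]], "twist": [0,0,0,0], "grip": 0.08}}

```text
clock: 5.45
tool_pos: [0.6186, -0.2693, 0.0196]
eef_rot: [-0.707, -0.024, 0.024, 0.707]
contact_force: [-0.3, 0.4, -0.9]
opening: 0.907
```

Emit:
{"method": "carry_out", "body": {"offset": [[0,0,0.02],[0,0,0.05],[-0.036,0.036,0.05],[-0.036,0.036,0.05],[-0.036,0.036,0.01],[-0.036,0.036,0],[-0.037,0.039,0],[0,0,0]], "twist": [0,0,0,0,0,0,0,-3.8]}}

```text
clock: 6.45
tool_pos: [0.4435, -0.0924, 0.1888]
eef_rot: [-0.707, -0.001, 0.002, 0.707]
contact_force: [1.3, -0.5, 0.2]
opening: 0.907
```

Run:
```python
from h import *
look("w3")
```

```text
t 6.5 tcp [445.6 -93.7 188.9] yaw 0.02 op 80.0 F [-0.8 -0.2  0.6]
```

View pics/w3.png

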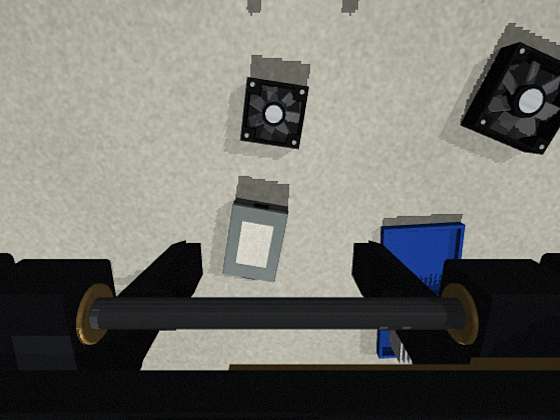

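The small fan is at about (275,113) and the flat box lid at about (255,241), both fully in view. The heat sink sits in the tray at lower right.

```bash
cat >> h.py <<'E'
def load(n): return cv2.imread(f"pics/{n}.png"),np.load(f"pics/{n}.npy",allow_pickle=True).item()
E
python3 - <<'E'
from h import *
im,cp=load("w3"); g=im.max(2); print("eye",cp["eye"].round(4))
def meas(m,x0,y0,z,k):
    m=cv2.morphologyEx(m.astype(np.uint8),cv2.MORPH_CLOSE,np.ones((k,k)))
    m=cv2.morphologyEx(m,cv2.MORPH_OPEN,np.ones((5,5)))
    for c in comps(m,800): c=c+[x0,y0]; print(c.min(0),c.max(0),rect(ray(cp,c,z)), cv2.boxPoints(cv2.minAreaRect(c)).round().tolist())
meas(g[60:165,225:325]<50,225,60,.025,9)
x0,y0=215,195; roi=im[y0:290,x0:300]; hsv=cv2.cvtColor(roi,cv2.COLOR_BGR2HSV)
print(im[270,240],im[215,255],im[204,270],im[240,210],im[190,260],im[90,275])
m=(roi[...,0]>roi[...,2].astype(int)+4)&(roi.max(2)>75)
meas(m,x0,y0,.028,25)
E
```

```text
eye [ 0.4436 -0.021   0.3354]
[241  78] [307 147] [440.  -16.8  59.6  59.1  -8.1] [[238.0, 139.0], [247.0, 77.0], [308.0, 86.0], [299.0, 149.0]]
[131 132 124] [122 123 113] [29 26 25] [174 189 188] [ 92  99 102] [69 69 68]
[215 195] [286 289] [ 412.7 -154.7  111.    72.5   -8.6] [[208.0, 282.0], [224.0, 191.0], [289.0, 202.0], [273.0, 294.0]]
```

Emit:
{"method": "carry_out", "body": {"offset": [[-0.002,0.038,-0.03],[-0.002,0.0385,-0.03],[0,0,-0.04],[0,0,-0.04],[0,0,-0.037],[0,0,0],[0,0,0]], "twist": [-4,-4,0,0,0,0,0]}}

```text
clock: 7.38
tool_pos: [0.4453, -0.0208, 0.0383]
eef_rot: [0.707, -0.049, 0.05, -0.703]
contact_force: [0.5, -0.1, 1.0]
opening: 0.911
```

Emit:
{"method": "carry_out", "body": {"offset": [[0,0,0],[0,0,0],[0,0,0],[0,0,0]], "twist": [0,0,0,0], "grip": 0.0, "newtons": 20}}

```text
clock: 7.88
tool_pos: [0.4444, -0.0207, 0.0376]
eef_rot: [0.707, -0.049, 0.049, -0.703]
contact_force: [0.3, 0.3, 0.2]
opening: 0.479
```

Emit:
{"method": "carry_out", "body": {"offset": [[-0.004,0.004,0],[0,0,0],[0,0,0],[0,0,0],[0,0,-0.013],[0,0,-0.013],[0,0,0],[0,0,0]], "twist": [0,0,0,0,0,0,0,0], "grip": 0.08}}

```text
clock: 8.88
tool_pos: [0.4394, -0.0177, 0.0211]
eef_rot: [0.708, -0.053, 0.045, -0.702]
contact_force: [-0.2, 0.4, -1.1]
opening: 0.906
```

Run:
```python
from h import *
s,a=tool(); print(s["q"].round(3),s["qd"].round(3),s["tool_pos"].round(4),a); print(R.from_quat(s["eef_rot"]).as_matrix().round(3))
```

```text
[ 0.     0.909 -0.113  2.24   1.494  0.097 -1.703] [-0.005 -0.005  0.004  0.001  0.016  0.002 -0.019] [ 0.4394 -0.0177  0.0211] -7.974523958529919
[[ 0.99  -0.011  0.139]
 [-0.139 -0.008  0.99 ]
 [-0.01  -1.    -0.009]]
```

Emit:
{"method": "carry_out", "body": {"offset": [[0,0,-0.003],[0,0,-0.003],[0,0,-0.003],[0,0,0],[0,0,0]], "twist": [0,0,0,0,0]}}

```text
clock: 9.5
tool_pos: [0.4395, -0.0176, 0.0121]
eef_rot: [0.708, -0.053, 0.045, -0.702]
contact_force: [-0.6, 0.9, 0.2]
opening: 0.906
```

Run:
```python
from h import *
s,a=tool(); print(s["q"].round(3),s["tool_pos"].round(4),a); print(R.from_quat(s["eef_rot"]).as_matrix().round(3))
```

```text
[ 0.039  0.931 -0.176  2.238  1.623  0.148 -1.831] [ 0.4395 -0.0176  0.0121] -7.938146482517472
[[ 0.99  -0.011  0.138]
 [-0.138 -0.008  0.99 ]
 [-0.01  -1.    -0.009]]
```

Emit:
{"method": "carry_out", "body": {"offset": [[0,0,0],[0,0,0],[0,0,0],[0,0,0],[0,0,0]], "twist": [0,0,0,0,0], "grip": 0.0, "newtons": 20}}

```text
clock: 10.12
tool_pos: [0.4395, -0.0175, 0.0121]
eef_rot: [0.708, -0.053, 0.045, -0.702]
contact_force: [-0.2, 0.6, 0.2]
opening: 0.676
```

Emit:
{"method": "carry_out", "body": {"offset": [[0,0,0.015],[0.005,0,0.015],[0.02,-0.02,0.02],[0.025,-0.02,0.01],[0.025,-0.025,0],[0.03,-0.03,0],[0.03,-0.03,0],[0,0,0]], "twist": [0,0,0,2,2,2,2,2]}}

```text
clock: 11.12
tool_pos: [0.5758, -0.1465, 0.0713]
eef_rot: [0.711, 0.008, -0.014, -0.703]
contact_force: [-1.0, 1.1, -0.7]
opening: 0.681
```

Run:
```python
from h import *
s,a=tool(); print(s["q"].round(3),s["tool_pos"].round(4),a,s["opening"]); print(R.from_quat(s["eef_rot"]).as_matrix().round(3))
```

```text
[ 0.521  0.962 -0.648  1.761  0.853  0.736 -0.566] [ 0.5758 -0.1465  0.0713] 1.7615340833717128 0.680970494638579
[[ 0.999 -0.008 -0.031]
 [ 0.031 -0.012  0.999]
 [-0.009 -1.    -0.011]]
```

Emit:
{"method": "carry_out", "body": {"offset": [[0.018,-0.018,0],[0.019,-0.0175,0],[0,0,0],[0,0,-0.02],[0,0,-0.015],[0,0,-0.01],[0,0,-0.003],[0,0,0]], "twist": [1,1,0,0,0,0,0,0]}}

```text
clock: 12.12
tool_pos: [0.6115, -0.1779, 0.0239]
eef_rot: [0.71, 0.022, -0.029, -0.703]
contact_force: [0.1, -0.3, -0.4]
opening: 0.678
```

Emit:
{"method": "carry_out", "body": {"offset": [[0,0,-0.004],[0,0,-0.0035],[0,0,0]], "twist": [0,0,0]}}

```text
clock: 12.5
tool_pos: [0.6113, -0.1781, 0.0163]
eef_rot: [0.71, 0.022, -0.029, -0.703]
contact_force: [-0.9, -0.1, -0.6]
opening: 0.681
```

Emit:
{"method": "carry_out", "body": {"offset": [[0,0,-0.0015],[0,0,0]], "twist": [0,0]}}

```text
clock: 12.75
tool_pos: [0.6117, -0.1781, 0.0152]
eef_rot: [0.71, 0.022, -0.028, -0.703]
contact_force: [-0.4, -0.1, -0.5]
opening: 0.678
```

Emit:
{"method": "carry_out", "body": {"offset": [[0,0,0],[0,0,0],[0,0,0]], "twist": [0,0,0], "grip": 0.08}}

```text
clock: 13.12
tool_pos: [0.6115, -0.1781, 0.015]
eef_rot: [0.71, 0.022, -0.028, -0.703]
contact_force: [-0.4, -0.3, -0.8]
opening: 0.905
```

Emit:
{"method": "carry_out", "body": {"offset": [[0,0,0.02],[0,0,0.04],[0,0.02,0.04],[-0.03,0.04,0.03],[-0.03,0.045,0.02],[-0.03,0.045,0.02],[-0.03,0.045,0.01],[-0.03,0.045,0]], "twist": [0,0,0,0,0,0,0,0]}}

```text
clock: 14.12
tool_pos: [0.4613, 0.0638, 0.1971]
eef_rot: [0.71, 0.023, -0.027, -0.703]
contact_force: [1.1, 0.6, -0.6]
opening: 0.909
```

Emit:
{"method": "carry_out", "body": {"offset": [[-0.02,0.03,0],[-0.018,0.025,0],[0,0,0],[0,0,0]], "twist": [5,7,0,0]}}

```text
clock: 14.62
tool_pos: [0.4241, 0.1163, 0.1956]
eef_rot: [0.704, 0.096, -0.101, -0.696]
contact_force: [0.2, -0.1, 0.1]
opening: 0.908
```

Run:
```python
from h import *
look("w4"); print(get_state()["q"].round(2))
```

```text
t 14.68 tcp [424.3 116.  195.3] yaw 15.91 op 80.0 F [-0.  -0.3  0.4]
[ 0.13  0.64 -0.81  2.12  0.75  0.7  -0.91]
```

View pics/w4.png

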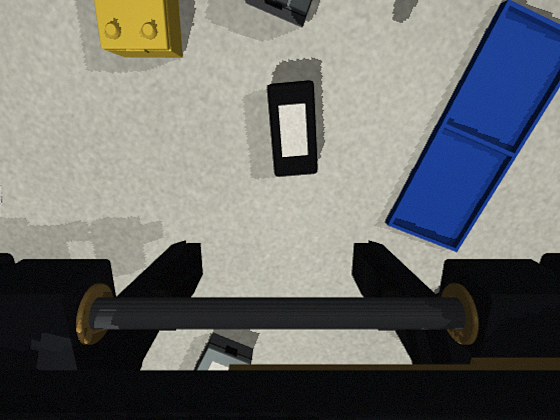

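The charger is at (293,128), the tall box at the top edge, and the power tray on the right with near corners (387,224) and (458,250).

Run:
```python
from h import *
im,cp=load("w4"); g=im.max(2); s,a=tool(); print(cp["eye"].round(4))
x0,y0=255,70
for nm,m in (("dark",g[y0:190,x0:335]<50),("label",g[y0:190,x0:335]>215)):
    m=cv2.morphologyEx(m.astype(np.uint8),cv2.MORPH_OPEN,np.ones((3,3)))
    for c in comps(m,300):
        c=c+[x0,y0]; print(nm,c.min(0),c.max(0),rect(ray(cp,c,.03)))
print("tray corners/divider ends",(ray(cp,[(388,224),(457,250),(443,123),(514,153)],.011)*1000).round().tolist())
```

```text
[0.4055 0.1868 0.3413]
dark [268  80] [316 175] [422.6 176.4  90.3  44.8  20.8]
tray corners/divider ends [[560.0, 105.0, 11.0], [651.0, 97.0, 11.0], [573.0, 226.0, 11.0], [660.0, 218.0, 11.0]]
```

Emit:
{"method": "carry_out", "body": {"offset": [[-0.001,0.02,-0.02],[0,0.02,-0.02],[0,0.0205,-0.02],[0,0,-0.025],[0,0,-0.02],[0,0,-0.02],[0,0,-0.015],[0,0,0]], "twist": [2,2,1,0,0,0,0,0]}}

```text
clock: 15.68
tool_pos: [0.4229, 0.1763, 0.0543]
eef_rot: [0.7, 0.125, -0.132, -0.691]
contact_force: [0.3, -0.9, -0.7]
opening: 0.904
```

Run:
```python
from h import *
s,a=tool(); print(s["q"].round(3),s["tool_pos"].round(4),a,s["opening"]); print(R.from_quat(s["eef_rot"]).as_matrix().round(3))
```

```text
[-0.182  0.883 -0.525  2.169  1.186  0.441 -1.324] [0.4229 0.1763 0.0543] 20.94158684546797 0.9044699212736341
[[ 0.934 -0.007 -0.358]
 [ 0.357 -0.014  0.934]
 [-0.011 -1.    -0.011]]
```

Emit:
{"method": "carry_out", "body": {"offset": [[0,0,-0.01],[0,0,-0.01],[0,0,-0.01],[0,0,-0.01],[0,0,0]], "twist": [0,0,0,0,0]}}

```text
clock: 16.3
tool_pos: [0.4231, 0.177, 0.0151]
eef_rot: [0.699, 0.126, -0.131, -0.691]
contact_force: [0.3, 1.0, 1.2]
opening: 0.91
```

Emit:
{"method": "carry_out", "body": {"offset": [[0,0,0],[0,0,0],[0,0,0],[0,0,0],[0,0,0],[0,0,0]], "twist": [0,0,0,0,0,0], "grip": 0.0, "newtons": 25}}

```text
clock: 17.05
tool_pos: [0.4224, 0.1774, 0.0152]
eef_rot: [0.699, 0.127, -0.132, -0.691]
contact_force: [-1.0, -1.2, 5.9]
opening: 0.518
```

Emit:
{"method": "carry_out", "body": {"offset": [[0,0,0.02],[0,0,0.02],[0.03,0,0.02],[0.035,-0.003,0],[0.04,-0.004,0],[0.04,-0.004,0],[0.04,-0.004,0],[0,0,0]], "twist": [0,0,-4.5,-4.5,-4.5,-4.5,-4.5,-4]}}

```text
clock: 18.05
tool_pos: [0.6106, 0.1606, 0.0739]
eef_rot: [0.709, -0.039, 0.033, -0.703]
contact_force: [-1.0, 0.1, -3.1]
opening: 0.521
```

Run:
```python
from h import *
look("w5"); print(get_state()["q"].round(2))
```

```text
t 18.1 tcp [608.5 161.3  73.9] yaw -5.82 op 45.9 F [-0.4 -0.2 -3.2]
[-0.02  0.98 -0.6   1.64  0.74  0.78 -1.07]
```

Emit:
{"method": "carry_out", "body": {"offset": [[0.002,0,-0.02],[0,0,-0.015],[0,0,-0.01],[0,0,-0.005],[0,0,0],[0,0,-0.003],[0,0,-0.003],[0,0,0]], "twist": [0,0,0,0,0,0,0,0]}}

```text
clock: 19.1
tool_pos: [0.6094, 0.1623, 0.0189]
eef_rot: [0.71, -0.037, 0.03, -0.703]
contact_force: [0.1, 0.8, -2.2]
opening: 0.521
```

Emit:
{"method": "carry_out", "body": {"offset": [[0,0,0],[0,0,0],[0,0,0],[0,0,0]], "twist": [0,0,0,0], "grip": 0.07}}

```text
clock: 19.6
tool_pos: [0.6096, 0.1625, 0.0191]
eef_rot: [0.709, -0.037, 0.03, -0.703]
contact_force: [-0.7, -0.2, -0.1]
opening: 0.795
```

Emit:
{"method": "carry_out", "body": {"offset": [[0,0,0.02],[0,0,0.05],[-0.01,0.005,0.05],[-0.03,0.01,0.03],[-0.04,0.015,0.02],[-0.05,0.015,0],[-0.05,0.015,0],[-0.04,0.015,0]], "twist": [0,0,0,0,0,0,0,0]}}

```text
clock: 20.6
tool_pos: [0.3877, 0.238, 0.1904]
eef_rot: [0.709, -0.036, 0.03, -0.703]
contact_force: [0.9, 0.9, -0.9]
opening: 0.794
```

Emit:
{"method": "carry_out", "body": {"offset": [[-0.01,0.005,0],[0,0,0],[0,0,0]], "twist": [0,0,0], "grip": 0.08}}

```text
clock: 20.98
tool_pos: [0.3811, 0.242, 0.1891]
eef_rot: [0.709, -0.038, 0.031, -0.703]
contact_force: [1.1, 0.2, 0.7]
opening: 0.908
```

Run:
```python
from h import *
look("w6"); print(get_state()["q"].round(2))
```

```text
t 21.02 tcp [381.  241.9 189. ] yaw -5.58 op 80.1 F [-0.2  0.2 -0.2]
[-0.25  0.63 -0.67  2.1   0.65  0.64 -1.46]
```

View pics/w6.png

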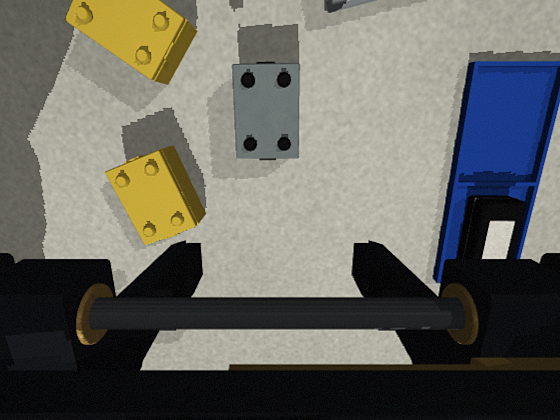

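The charger is in its compartment. The tall box lid spans about (233,64)–(299,159), and a yellow decoy's right edge is at (205,215).

Run:
```python
from h import *
im,cp=load("w6"); g=im.max(2); s,a=tool(); print(cp["eye"].round(4))
x0,y0=222,55
b=im[y0:170,x0:312].astype(int); m=((b[...,0]>b[...,2]+8)).astype(np.uint8)
m=cv2.morphologyEx(m,cv2.MORPH_CLOSE,np.ones((19,19))); m=cv2.morphologyEx(m,cv2.MORPH_OPEN,np.ones((9,9)))
for c in comps(m,800): c=c+[x0,y0]; print("lid",c.min(0),c.max(0),rect(ray(cp,c,.044)))
d=cv2.morphologyEx((g[70:153,x0:312]<45).astype(np.uint8),cv2.MORPH_OPEN,np.ones((5,5)))
L=np.array([c.mean(0)+[x0,70] for c in comps(d,40)]); print(L.round(1).tolist(),(ray(cp,L,.0465)*1000).round(1).tolist())
print("yellow edge",(ray(cp,[(205,215),(177,148)],.02)*1000).round().tolist())
```

```text
[0.3897 0.3144 0.335 ]
lid [234  55] [298 157] [378.4 321.3  89.   58.3  -5.5]
[[250.0, 143.6], [283.6, 143.3], [247.6, 79.5], [283.6, 79.0]] [[359.7, 291.4, 46.5], [391.2, 288.6, 46.5], [364.5, 347.1, 46.5], [396.3, 344.4, 46.5]]
yellow edge [[298.0, 217.0, 20.0], [281.0, 292.0, 20.0]]
```

Emit:
{"method": "carry_out", "body": {"offset": [[-0.001,0.025,-0.02],[-0.001,0.025,-0.02],[-0.001,0.026,-0.02],[0,0,-0.02],[0,0,-0.02],[0,0,-0.02],[0,0,0],[0,0,0]], "twist": [0,0,0,0,0,0,0,0]}}

```text
clock: 22.02
tool_pos: [0.3772, 0.3184, 0.0693]
eef_rot: [0.709, -0.037, 0.03, -0.703]
contact_force: [-0.3, 0.4, 0.1]
opening: 0.914
```

Run:
```python
from h import *
s,a=tool(); print(s["q"].round(3),s["tool_pos"].round(4),a,s["opening"]); print(R.from_quat(s["eef_rot"]).as_matrix().round(3))
```

```text
[-0.525  0.852 -0.443  2.062  0.868  0.434 -1.747] [0.3772 0.3184 0.0693] -5.497225905582785 0.9143990772316186
[[ 0.995 -0.01   0.096]
 [-0.096 -0.008  0.995]
 [-0.009 -1.    -0.009]]
```

Emit:
{"method": "carry_out", "body": {"offset": [[0.0005,-0.0005,-0.015],[0,0,-0.015],[0,0,-0.013],[0,0,-0.01],[0,0,0]], "twist": [0,0,0,0,0]}}

```text
clock: 22.65
tool_pos: [0.3768, 0.3178, 0.0156]
eef_rot: [0.71, -0.037, 0.03, -0.703]
contact_force: [-0.3, -0.2, 0.4]
opening: 0.91
```

Emit:
{"method": "carry_out", "body": {"offset": [[0,0,0],[0,0,0],[0,0,0],[0,0,0],[0,0,0]], "twist": [0,0,0,0,0], "grip": 0.0, "newtons": 25}}

```text
clock: 23.28
tool_pos: [0.3772, 0.3181, 0.0163]
eef_rot: [0.709, -0.037, 0.03, -0.703]
contact_force: [0.7, -0.8, 4.8]
opening: 0.68
```

Emit:
{"method": "carry_out", "body": {"offset": [[0,0,0.02],[0,0,0.02],[0.03,-0.006,0.02],[0.04,-0.006,0],[0.045,-0.006,0],[0.045,-0.006,0],[0.045,-0.006,0],[0.041,-0.006,0]], "twist": [0,0,0,0,0,0,0,0]}}

```text
clock: 24.28
tool_pos: [0.624, 0.2806, 0.0749]
eef_rot: [0.71, -0.038, 0.03, -0.703]
contact_force: [0.6, 1.3, -2.4]
opening: 0.679
```

Emit:
{"method": "carry_out", "body": {"offset": [[0,0,0],[0,0,-0.015],[0,0,-0.01],[0,0,0]], "twist": [0,0,0,0]}}

```text
clock: 24.78
tool_pos: [0.6211, 0.2817, 0.0493]
eef_rot: [0.71, -0.038, 0.028, -0.702]
contact_force: [0.2, 0.6, -2.3]
opening: 0.676
```

Run:
```python
from h import *
im,cp=look("w7"); print(get_state()["q"].round(2))
```

```text
t 24.82 tcp [621.8 282.1  50.2] yaw -5.35 op 59.5 F [ 0.3  0.4 -2. ]
[-0.2   1.07 -0.61  1.46  0.73  0.86 -1.15]
```

View pics/w7.png

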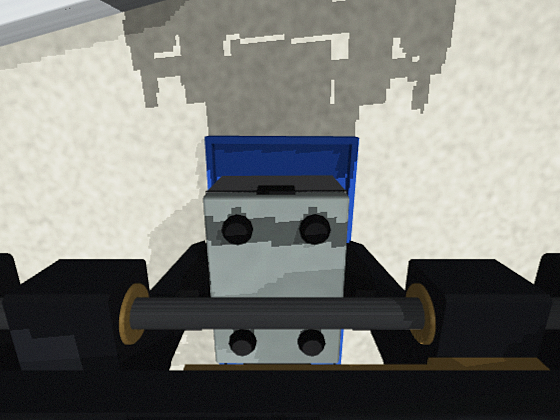

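The tall box hangs centred over the far compartment, with the tray's end wall visible at row 140 beyond it.

Emit:
{"method": "carry_out", "body": {"offset": [[0,0,-0.012],[0,0,-0.01],[0,0,-0.004],[0,0,-0.002],[0,0,-0.002],[0,0,0]], "twist": [0,0,0,0,0,0]}}

```text
clock: 25.58
tool_pos: [0.6231, 0.2819, 0.0211]
eef_rot: [0.709, -0.037, 0.03, -0.703]
contact_force: [-0.6, -0.2, -3.0]
opening: 0.679
```

Emit:
{"method": "carry_out", "body": {"offset": [[0,0,-0.001],[0,0,-0.001],[0,0,0],[0,0,0]], "twist": [0,0,0,0]}}

```text
clock: 26.08
tool_pos: [0.6231, 0.282, 0.0195]
eef_rot: [0.709, -0.037, 0.03, -0.703]
contact_force: [-1.0, -0.5, 2.9]
opening: 0.68
```

Emit:
{"method": "carry_out", "body": {"offset": [[0,0,0],[0,0,0],[0,0,0],[0,0,0]], "twist": [0,0,0,0], "grip": 0.08}}

```text
clock: 26.58
tool_pos: [0.623, 0.282, 0.0189]
eef_rot: [0.709, -0.037, 0.03, -0.703]
contact_force: [-0.3, 0.8, -0.1]
opening: 0.909
```

Emit:
{"method": "carry_out", "body": {"offset": [[0,0,0.02],[0,0,0.04],[0,0,0.04],[0,-0.035,0.04],[0,-0.0375,0.03],[0,0,0],[0,0,0]], "twist": [0,0,0,0,0,0,0]}}

```text
clock: 27.45
tool_pos: [0.6227, 0.2103, 0.1897]
eef_rot: [0.709, -0.037, 0.03, -0.704]
contact_force: [0.5, -1.1, -0.2]
opening: 0.913
```

Run:
```python
from h import *
im,cp=look("w8"); print(get_state()["q"].round(2))
```

```text
t 27.5 tcp [622.2 210.8 189. ] yaw -5.33 op 79.8 F [-0.4 -0.  -0. ]
[-0.05  0.87 -0.71  1.48  0.62  1.04 -1.  ]
```

View pics/w8.png

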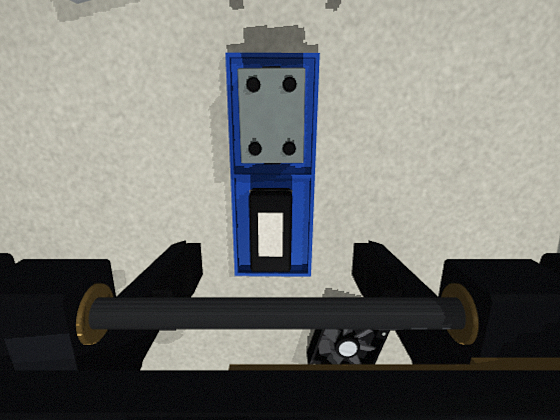

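Both compartments of the power tray are filled, with lugs at about (253,84), (289,84), (255,148) and (289,148). The charger sits flat at (270,231).

Run:
```python
from h import *
im,cp=load("w8"); g=im.max(2); print(cp["eye"].round(4))
d=cv2.morphologyEx((g[75:158,243:300]<45).astype(np.uint8),cv2.MORPH_OPEN,np.ones((5,5)))
L=np.array([c.mean(0)+[243,75] for c in comps(d,40)]); P=ray(cp,L,.0495)*1000; print(P.round(1).tolist(),P.mean(0).round(1), rect(P/1000))
x0,y0=245,185
for c in comps(cv2.morphologyEx((g[y0:280,x0:300]<40).astype(np.uint8),cv2.MORPH_OPEN,np.ones((5,5))),300): print("chg",rect(ray(cp,c+[x0,y0],.033)))
b=(cv2.cvtColor(im,cv2.COLOR_BGR2HSV)); m=(b[...,0]>105)&(b[...,0]<130)&(b[...,1]>150); m[:,:200]=0;m[:,330:]=0
for c in comps(m,1000): print("tray",rect(ray(cp,c,.011)))
```

```text
[0.6312 0.2824 0.3356]
[[636.9, 252.6, 49.5], [604.9, 255.6, 49.5], [641.7, 308.2, 49.5], [610.0, 310.9, 49.5]] [623.4 281.8  49.5] [623.3 281.8  55.8  32.   -5. ]
chg [610.2 164.6  95.5  44.4  -5.6]
tray [617.5 220.2 242.9  91.2  -5.5]
```

Emit:
{"method": "carry_out", "body": {"offset": [[-0.02,-0.05,0],[-0.025,-0.055,0],[-0.03,-0.055,0],[-0.03,-0.055,0],[-0.03,-0.055,0],[-0.03,-0.055,0],[-0.025,-0.055,0],[-0.02,-0.05,0]], "twist": [0,0,0,0,0,0,0,-3]}}

```text
clock: 28.5
tool_pos: [0.4124, -0.2204, 0.1884]
eef_rot: [0.708, -0.056, 0.048, -0.703]
contact_force: [0.7, -0.2, 0.2]
opening: 0.908
```

Emit:
{"method": "carry_out", "body": {"offset": [[0,0,0],[0,0,0]], "twist": [0,0]}}

```text
clock: 28.75
tool_pos: [0.4141, -0.2184, 0.1888]
eef_rot: [0.708, -0.055, 0.048, -0.703]
contact_force: [0.0, 0.5, 1.3]
opening: 0.907
```

Run:
```python
from h import *
im,cp=look("w9"); print(get_state()["q"].round(2)); print(proj(cp,[.412,-.153,.028]).round())
```

```text
t 28.8 tcp [ 414.4 -217.9  188.9] yaw -8.22 op 80.2 F [-0.5 -0.7 -0.1]
[ 0.84  0.66 -0.75  2.06  0.72  0.71 -0.52]
[[266. 124.]]
```

View pics/w9.png

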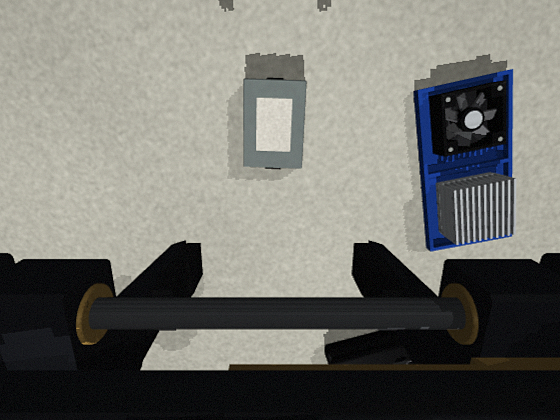

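The heat sink and small fan are both seated in the cooling tray. The flat box lid spans about (245,80)–(305,80)–(302,168)–(244,166).

Run:
```python
from h import *
im,cp=load("w9"); x0,y0=236,74; print(cp["eye"].round(4))
hsv=cv2.cvtColor(im,cv2.COLOR_BGR2HSV); print(hsv[160,255],hsv[90,260],hsv[65,270],hsv[120,225],hsv[120,238])
b=im[y0:175,x0:312].astype(int); m=(b[...,0]>b[...,2]+3).astype(np.uint8)
m=cv2.morphologyEx(m,cv2.MORPH_OPEN,np.ones((3,3)))
for c in comps(m,800): c=c+[x0,y0]; print("lid",c.min(0),c.max(0),rect(ray(cp,c,.028)))
lab=(im[...,2]>190)&(hsv[...,1]<40); q=lab[90:160,250:300]
for c in comps(cv2.morphologyEx((im[88:162,250:300].min(2)>165).astype(np.uint8),cv2.MORPH_OPEN,np.ones((5,5))),300): print("label",rect(ray(cp,c+[250,88],.028)))
print("hand",rect(ray(cp,[(245,80),(306,81),(302,168),(243.5,166)],.028)))
```

```text
[ 0.4262 -0.1468  0.3347]
[ 94  15 123] [ 81  21 119] [ 25  14 107] [ 28  19 191] [ 24  23 153]
lid [244  79] [305 167] [ 419.1 -154.8   83.4   58.4  -10.1]
label [ 418.7 -154.6   50.1   34.1  -10.5]
hand [ 418.9 -155.3   82.6   59.8   -9.5]
```

Emit:
{"method": "carry_out", "body": {"offset": [[0.002,0.02,-0.02],[0.0015,0.02,-0.02],[0.0015,0.023,-0.02],[0,0,-0.025],[0,0,-0.02],[0,0,-0.02],[0,0,-0.01],[0,0,0]], "twist": [-1,-1,0,0,0,0,0,0]}}

```text
clock: 29.8
tool_pos: [0.4189, -0.1547, 0.0535]
eef_rot: [0.707, -0.067, 0.059, -0.702]
contact_force: [0.3, -0.1, 0.9]
opening: 0.911
```

Run:
```python
from h import *
s,a=tool(); print(s["q"].round(3),s["tool_pos"].round(4),a,s["opening"]); print(R.from_quat(s["eef_rot"]).as_matrix().round(3))
```

```text
[ 0.466  0.854 -0.361  2.21   1.17   0.303 -1.11 ] [ 0.4189 -0.1547  0.0535] -10.170969939845701 0.9105371003740198
[[ 0.984 -0.012  0.176]
 [-0.177 -0.006  0.984]
 [-0.011 -1.    -0.008]]
```

Emit:
{"method": "carry_out", "body": {"offset": [[0,0,-0.008],[0,0,-0.008],[0,0,-0.008],[0,0,-0.008],[0,0,-0.008],[0,0,-0.0035],[0,0,0],[0,0,0]], "twist": [0,0,0,0,0,0,0,0]}}

```text
clock: 30.8
tool_pos: [0.4189, -0.1565, 0.0109]
eef_rot: [0.707, -0.067, 0.061, -0.701]
contact_force: [0.2, 0.2, -0.6]
opening: 0.909
```

Run:
```python
from h import *
s,a=tool(); print(s["q"].round(3),s["tool_pos"].round(4),a,s["opening"]); print(R.from_quat(s["eef_rot"]).as_matrix().round(3))
```

```text
[ 0.368  0.935 -0.195  2.219  1.536  0.166 -1.467] [ 0.4189 -0.1565  0.0109] -10.380872638361046 0.9089497863912559
[[ 0.984 -0.01   0.18 ]
 [-0.18  -0.007  0.984]
 [-0.009 -1.    -0.009]]
```

Emit:
{"method": "carry_out", "body": {"offset": [[0,0,0],[0,0,0],[0,0,0],[0,0,0],[0,0,0]], "twist": [0,0,0,0,0], "grip": 0.0, "newtons": 20}}

```text
clock: 31.42
tool_pos: [0.4183, -0.157, 0.0106]
eef_rot: [0.707, -0.068, 0.061, -0.701]
contact_force: [-0.6, -0.1, 3.2]
opening: 0.675
```

Emit:
{"method": "carry_out", "body": {"offset": [[0,0,0.01],[0,0,0.015],[0.01,0.01,0.02],[0.02,0.02,0.025],[0.03,0.03,0.02],[0.03,0.035,0.02],[0.03,0.04,0],[0.03,0.04,0]], "twist": [0,0,0,0,0,0,2.5,2.5]}}

```text
clock: 32.42
tool_pos: [0.5688, 0.0186, 0.1204]
eef_rot: [0.71, -0.037, 0.029, -0.703]
contact_force: [0.7, -0.6, -1.5]
opening: 0.68
```

Emit:
{"method": "carry_out", "body": {"offset": [[0.01,0.04,0],[0.01,0.04,0],[0.01,0.04,0],[0.01,0.04,0],[0.01,0.04,0],[0,0.03,0],[0,0,0],[0,0,0]], "twist": [0,0,0,0,0,0,0,0]}}

```text
clock: 33.42
tool_pos: [0.6181, 0.2461, 0.1197]
eef_rot: [0.71, -0.038, 0.03, -0.702]
contact_force: [-0.5, -0.5, -1.7]
opening: 0.68
```

Run:
```python
from h import *
s,a=tool(); print(s["q"].round(3),s["tool_pos"].round(4),a,s["opening"]*88.1); print(R.from_quat(s["eef_rot"]).as_matrix().round(3))
```

```text
[-0.137  0.957 -0.632  1.498  0.656  0.922 -1.075] [0.6181 0.2461 0.1197] -5.467758370780981 59.904619339876774
[[ 0.995 -0.012  0.095]
 [-0.095 -0.011  0.995]
 [-0.011 -1.    -0.012]]
```

Emit:
{"method": "carry_out", "body": {"offset": [[0.0025,0.017,0],[0.0025,0.0175,0],[0,0,-0.02],[0,0,-0.015],[0,0,-0.01],[0,0,0],[0,0,0],[0,0,0]], "twist": [0,0,0,0,0,0,0,0]}}

```text
clock: 34.42
tool_pos: [0.6237, 0.2827, 0.0762]
eef_rot: [0.709, -0.037, 0.03, -0.703]
contact_force: [0.1, 0.4, -1.3]
opening: 0.676
```

Run:
```python
from h import *
im,cp=look("w10"); s,a=tool(); print(s["tool_pos"].round(4),a)
```

```text
t 34.48 tcp [623.6 282.7  76.2] yaw -5.44 op 59.8 F [ 0.1 -0.  -1.3]
[0.6236 0.2827 0.0762] -5.443145239770472
```

View pics/w10.png

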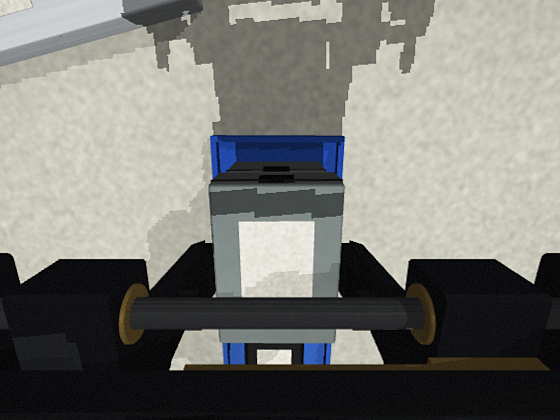

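The held flat box has its lid's far edge at rows 182–186 (cols 210–343) and its near edge at about row 341, lined up with the tall box below. I'll compute its centre relative to the tool.

Run:
```python
from h import *
for n,z,t,far,near in (("w10",.0762-.0106+.028,(623.6,282.7),[(210,186),(343,183)],[(219,341),(335,341)]),("w7",.0502-.0163+.044,(621.8,282.1),[(205,197),(349,195)],[(215,362),(339,362)])):
    im,cp=load(n)
    F=ray(cp,far,z)*1000; N=ray(cp,near,z)*1000
    print(n,F[:,:2].round(1).tolist(),N[:,:2].round(1).tolist(),"len",np.linalg.norm(F.mean(0)-N.mean(0)).round(1),"c-tcp",((F.mean(0)+N.mean(0))[:2]/2-t).round(1))
im,cp=load("w10")
g=cv2.cvtColor(im,cv2.COLOR_BGR2GRAY)
print("col 230 rows176-200",g[176:200,230].tolist()); print("rows 334-348",g[334:348,230].tolist())
im,cp=load("w7"); g=cv2.cvtColor(im,cv2.COLOR_BGR2GRAY); print("w7",g[186:204,222].tolist(),g[354:370,260].tolist())
```

```text
w10 [[599.2, 328.3], [657.0, 324.2]] [[591.0, 247.2], [650.2, 242.0]] len 82.0 c-tcp [0.8 2.7]
w7 [[596.8, 325.4], [654.4, 321.1]] [[588.3, 243.6], [647.6, 238.8]] len 82.4 c-tcp [-0.   0.1]
col 230 rows176-200 [43, 39, 39, 28, 12, 43, 55, 56, 68, 89, 111, 132, 136, 138, 133, 64, 72, 75, 70, 74, 74, 74, 74, 75]
rows 334-348 [127, 127, 126, 130, 125, 128, 128, 129, 125, 78, 72, 76, 76, 73]
w7 [48, 46, 47, 51, 34, 22, 69, 57, 60, 63, 78, 89, 119, 137, 158, 155, 150, 148] [143, 141, 144, 144, 138, 141, 145, 148, 143, 73, 36, 52, 54, 51, 53, 53]
```

Emit:
{"method": "carry_out", "body": {"offset": [[-0.0005,-0.003,0],[0,0,0],[0,0,-0.006],[0,0,-0.004],[0,0,-0.002],[0,0,0],[0,0,0]], "twist": [0,0,0,0,0,0,0]}}

```text
clock: 35.35
tool_pos: [0.6228, 0.2796, 0.0636]
eef_rot: [0.709, -0.037, 0.03, -0.703]
contact_force: [-0.1, 0.5, -0.9]
opening: 0.677
```

Its base is now about 53 mm up, just above the lug tops at 52 mm. I'll lower gently and watch the force.

Emit:
{"method": "carry_out", "body": {"offset": [[0,0,-0.002],[0,0,-0.0015],[0,0,0]], "twist": [0,0,0]}}

```text
clock: 35.72
tool_pos: [0.6227, 0.2794, 0.0598]
eef_rot: [0.71, -0.037, 0.03, -0.703]
contact_force: [0.1, 0.0, -1.3]
opening: 0.68
```

Emit:
{"method": "carry_out", "body": {"offset": [[0,0,-0.001],[0,0,-0.001],[0,0,0]], "twist": [0,0,0]}}

```text
clock: 36.1
tool_pos: [0.6227, 0.2794, 0.0579]
eef_rot: [0.709, -0.037, 0.03, -0.703]
contact_force: [-0.2, -0.0, -0.9]
opening: 0.685
```

No contact, and the base is well below the lug tops, so the recess is over the lugs. I'll seat it and release.

Emit:
{"method": "carry_out", "body": {"offset": [[0,0,-0.0005],[0,0,-0.0004],[0,0,0]], "twist": [0,0,0]}}

```text
clock: 36.48
tool_pos: [0.6228, 0.2795, 0.0577]
eef_rot: [0.709, -0.037, 0.03, -0.703]
contact_force: [-1.7, -1.3, 5.8]
opening: 0.68
```

Emit:
{"method": "carry_out", "body": {"offset": [[0,0,0],[0,0,0],[0,0,0],[0,0,0]], "twist": [0,0,0,0], "grip": 0.08}}

```text
clock: 36.98
tool_pos: [0.6228, 0.2795, 0.0569]
eef_rot: [0.709, -0.037, 0.03, -0.703]
contact_force: [0.6, -0.8, 0.1]
opening: 0.905
```

Emit:
{"method": "carry_out", "body": {"offset": [[0,0,0.02],[0,0,0.03],[0,0,0.04],[0,-0.03,0.04],[0,-0.04,0.02],[0,0,0],[0,0,0]], "twist": [0,0,0,0,0,0,0]}}

```text
clock: 37.85
tool_pos: [0.6226, 0.2102, 0.208]
eef_rot: [0.709, -0.037, 0.03, -0.704]
contact_force: [0.7, 0.6, -1.0]
opening: 0.908
```

Run:
```python
from h import *
im,cp=look("w11"); x0,y0=225,30
b=im[y0:190,x0:320].astype(int); m=(b[...,0]>b[...,2]+3)&(b[...,0]<b[...,2]+40)&(b.max(2)>90)
m=cv2.morphologyEx(m.astype(np.uint8),cv2.MORPH_OPEN,np.ones((5,5)))
for z in (.075,.081):
  for c in comps(m,800): c=c+[x0,y0]; print("lid",z,c.min(0),c.max(0),rect(ray(cp,c,z)))
```

```text
t 37.9 tcp [622.2 210.8 207.4] yaw -5.35 op 80.0 F [-0.3 -0.1 -0.6]
lid 0.075 [238  66] [303 164] [623.5 281.5  83.2  56.5  -5.1]
lid 0.081 [238  66] [303 164] [623.6 281.5  81.4  55.3  -5.1]
```

View pics/w11.png

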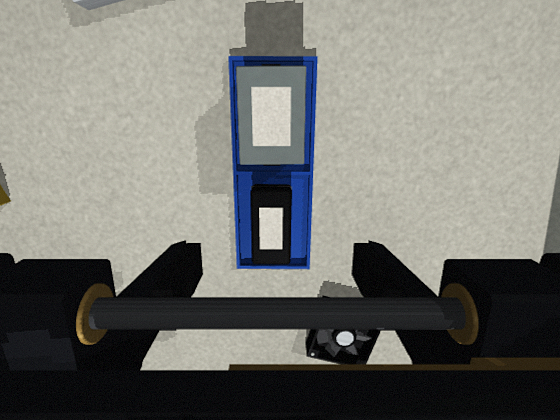

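Run:
```python
from h import *
im,cp=load("w9"); g=im.max(2); hsv=cv2.cvtColor(im,cv2.COLOR_BGR2HSV)
m=((hsv[...,0]>105)&(hsv[...,0]<130)&(hsv[...,1]>150)).astype(np.uint8); m[:,:400]=0
c=np.vstack(comps(m,200)); print("tray",rect(ray(cp,c,.011)))
# lid corners of fan and heat sink read from the view: screws (449,98),(500,87),(504,138),(451,150)
print("fan screws",rect(ray(cp,[(449,98),(500,87),(504,138),(451,150)],.028)))
print("hs",rect(ray(cp,[(452,184),(510,176),(514,235),(463,243)],.041)))
print(job.finish_job())
```

```text
tray [ 615.5 -228.9  179.7   95.9    3.6]
fan screws [ 614.4 -177.1   51.5   50.   -85.1]
hs [ 617.7 -267.5   71.8   55.3    7.6]
the job is handed in; nothing more can be done
None
```

The job is done and handed in at about 38 s of the 138 s allowed. No verdict was reported.

**Cooling tray:** The heat sink is in the -y compartment and the small fan in the +y one. In a wrist picture the fan's screw holes measured about 51 x 50 mm and centred, so it lies flat. For the heat sink, the hand-read corners gave a poor fit: 72 x 55 mm instead of 60 x 60, because of the oblique view. Its centre agreed with the release pose.

**Power tray:** The charger is in the -y compartment and the tall box in the +y one, both lying along the tray. The charger's length read 95 mm instead of 92.

**Stack:** The flat box sank to lid height over the lugs and met resistance only there. Its last measured centre was (623.5, 281.5) mm at -5.1°, against (623.4, 281.8) mm at -5.0° for the tall box.

**Along the way:**
- The first grasp of the small fan closed above it, because the arm had fallen short near a wrist singularity. I reopened the gripper and repeated it without touching the fan.
- The tool kept a tilt of about 0.01 rad after that.
- I never came near the large fan, hard drive or mouse, but I didn't measure them again at the end.

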